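# Lock the loose castle nut of a press bearing

## Task

Two press bearings are bolted to the print studio's bench: one nut already has its brass cotter pin, the other has none. Tighten the nut without a pin: turn it clockwise until its yellow tooth reaches the white line on the flange, then a little further, just until the next slots line up with the red line on the axle end (the cotter hole), and let go. Do not touch the bearing that is already pinned.

Things in the scene. Friction and masses are not known exactly. Their poses are not given: they have to be found in the camera images.
- hub_loose: Bearing to work on, fixed: green casting, foot 120 x 120 x 14 mm, round flange 114 mm wide with top at 60 mm; bright upright axle end, 33 mm thick, up to 104 mm. No pin. Origin: underside centre, on the axle's axis, z up. Red line (32 x 5 mm) across the axle end, over the cotter hole, along body x. White radial line on the flange, 37 to 57 mm from the axis, 53 deg anticlockwise of x.
- castle_nut (a joint): Turn of the loose steel nut, rad, clockwise from above is +; it does not rise or sink. Starts -0.2 to 0.3. At 0 slots lie on the red line but the nut is loose; at 0.65 the yellow tooth is at the white line (tight); at 1.047 the next slots are on the red line: stop there. Evenly stiff, 0.25 N m, stays where left; range -0.5 to 2.3.
- nut_mid (a point): On the loose nut's axis at mid-height of its hexagon, 76.5 mm above the bench; turns with the nut, z up. Hexagon 55 mm across flats, from 62 to 91 mm up, clear all round; x points square through a flat, others every 60 deg. Crown of six teeth on top, 50 mm wide, to 101 mm; six 8 mm slots, one above each flat's middle. Yellow tooth at +90 deg (anticlockwise) from x.
- hub_pinned: The finished bearing, fixed, same casting and nut, with a brass cotter pin (ring at one end, bent legs at the other, about 85 mm long) through nut and axle along its x axis. Leave it alone. Origin: centre of the underside, z up.
There are look-alikes about, which are no part of the job. What is shaped like the hub_loose but brown or orange is not meant.

How it is judged:
By the outcome, as a careful person would: the job done as asked, in the order asked, and still so for the second after the job is handed in, with the robot touching nothing.
It also fails if it takes over 29 s, if anything falls off the work surface, if the arm or the gripper's body presses on something with over 40 N, if the wrist force passes 120 N, or if a joint passes its speed limit or range.

## Robot

A 6-joint arm with a two-finger parallel gripper is mounted at the origin on the work surface. World frame = base frame: x ahead of the robot, y to its left, z up, the work surface at z = 0. Lengths are in m, angles in rad, forces in N, time in s.
With the tool pointing down it reaches from about 0.425 to 1.125 m from the base axis. Payload 14.9 kg.
Tool frame: the origin (TCP) lies on the centre line of the jaws, within the pads' length; the fingertips stand 14 mm ahead of it and the grasp point (between the pads) lies 5 mm behind it (bot.tips_ahead is the distance from the TCP to the fingertips, in m); x points along the fingers, y is the direction in which the jaws open and shut, and the axes are right-handed (so a half turn about x gives the same grasp; the last joint's range is limited). The gripper opens to 91 mm and grips with 3 to 60 N. Pads are 32 mm wide; open, the fingers measure 118 mm over their backs; the gripper's body (76 mm by 178 mm) begins 60 mm behind the grasp point.
Start: joints at [1.247, 0.379, 1.734, -0, 1.028, -0.033], TCP at [0.201, 0.671, 0.228] pointing down, gripper open.
Joint ranges: [-2.77, 2.77], [-0.74, 2.19], [0, 2.66], [-1.06, 4.2], [0.31, 2.87], [-3.08, 3.08]. Speed limits (rad/s): [1.89, 1.89, 2.39, 3.14, 3.14, 3.14].

## Interface

Orientations are given as a unit quaternion [x, y, z, w].
In Python, from rig import bot, ik, sensors, cams gives the robot as it stands. Calls block until the motion is done:
- bot.goto(position, orientation): joint-space move of the TCP to a pose.
- bot.servo_line(position, rotation=None, vel=0.15, stop_force=None): straight line of the TCP; rotation=None keeps the orientation; vel is the mean speed in m/s. With stop_force (N) it stops when the force on the tool has changed by that much, and returns True; else False.
- bot.set_joints(angles): joint-space move.
- bot.gripper_to(opening, grasp_force=None): opening from 0.0 (shut) to 1.0 (fully open); grasp_force is the grip in N (None keeps the last); returns when the fingers have stopped.
- bot.sleep(seconds).
- ik(position, orientation): joint angles nearest the present ones, or None.
- sensors.observe(): the state.
- cams.camera(name): name is "scene" or "top" or "wrist"; returns the picture (384x512x3 uint8, red, green, blue); there is no depth.
- cams.calibration(name): a dict with "vfov" (degrees; the focal length in pixels is half the picture's height over the tangent of half this angle, whatever the lens; pixels are square), "cx", "cy" (the principal point, pixels), "extrinsics" (4x4, takes a point from world to camera coordinates). Camera axes: x right, y up, looking along -z (the intrinsics and any distortion apply to the point x, -y, -z); pixel columns grow to the right and rows downward; lengths in m; the calibration is good to about 2 mm. A picture is of the moment at which its call begins: read the wrist's pose just before it. calibration takes no time and is no camera call; for the wrist camera it gives the pose at the moment of the call.
A pose or a line that the arm cannot do raises bot.PlanningError and nothing moves.
- bot.close_job(): hands the job in, once; it reports no verdict.
The state is a dict: "time": time; "qpos": joint angles; "dq": joint speeds; "joint_efforts": joint torques, N m; "ee_pos": TCP position; "tcp_rot": TCP orientation; "wrist_force": force on the tool from outside, world axes, zero at the start; "wrist_torque": the same for the moment, N m; "gripper_width": opening from 0.0 (shut) to 1.0 (fully open).
Only numpy, scipy, OpenCV 4.12 (cv2) and the standard library are available. Lean on these libraries where they do the work, as an engineer would, in place of code of your own. Each camera call takes 0.05 s, during which the arm holds its last target. There are 200 camera calls.

## Working session

There is one attempt and no reset: what is moved stays moved. The work goes in short steps, each a Python script; the robot and the scene stay as the last script left them, time stands still between calls to the robot, and variables do not carry over. Pictures are saved under pics/ and viewed, about 8 in all and at most 12, crops included, and the job is handed in when it is done.

```bash
ls; mkdir -p pics; python3 - <<'E'
from rig import bot, ik, sensors, cams
import cv2, numpy as np
ims=[]
for n in ("top","scene"):
    im=cams.camera(n); cv2.imwrite(f"pics/{n}0.png",im[...,::-1]); c=cams.calibration(n); print(n,c)
s=sensors.observe(); print(s["time"],s["ee_pos"],s["tcp_rot"],s["gripper_width"])
E
```

```text
pics
top {'vfov': 52.56748651389446, 'cx': 255.04699621404816, 'cy': 192.91051930342294, 'extrinsics': array([[ 2.64577169e-03, -9.99812381e-01, -1.91886032e-02,
         1.58965942e-03],
       [ 9.83213821e-01, -8.99863218e-04,  1.82454848e-01,
        -5.19135229e-01],
       [-1.82437883e-01, -1.93492337e-02,  9.83026971e-01,
        -7.53931706e-01],
       [ 0.00000000e+00,  0.00000000e+00,  0.00000000e+00,
         1.00000000e+00]])}
scene {'vfov': 42.285293812455734, 'cx': 253.0638337483045, 'cy': 195.92738152954797, 'extrinsics': array([[-0.06343904,  0.99779275,  0.01962431,  0.01446419],
       [-0.59150611, -0.05343082,  0.80452823,  0.24358042],
       [ 0.80380098,  0.0394306 ,  0.59359011, -1.4407047 ],
       [ 0.        ,  0.        ,  0.        ,  1.        ]])}
0.1 [0.20058479 0.67029847 0.2273747 ] [ 0.10210866  0.69970611 -0.10277377  0.69958755] 1.0018614607589895
```

View pics/top0.png

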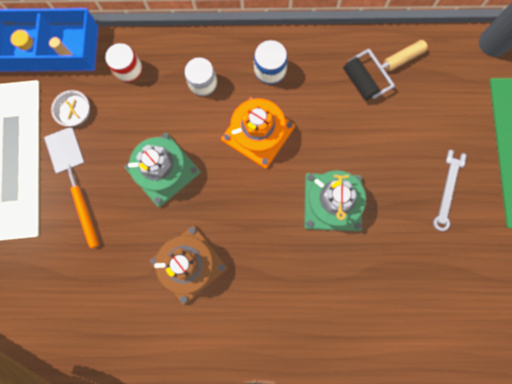

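View pics/scene0.png

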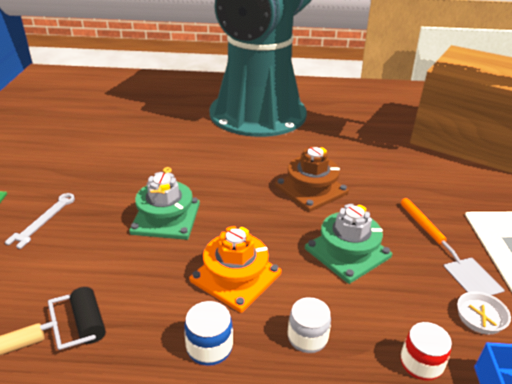

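The top view shows four bearing shapes:
- Green, about (158,166): silver nut, no pin.
- Green, about (338,200): brass pin with a ring and legs.
- Orange, about (258,130): look-alike.
- Brown, about (186,264): look-alike.

The one that fits is the green one at (158,166). I'll confirm it in an enlarged, rectified crop.

```bash
cat > h.py <<'E'
import numpy as np, cv2
from rig import bot, ik, sensors, cams
from scipy.spatial.transform import Rotation as R
def KE(c):
    f=192/np.tan(np.radians(c["vfov"])/2); K=np.array([[f,0,c["cx"]],[0,f,c["cy"]],[0,0,1]])
    return K@np.diag([1,-1,-1])@np.asarray(c["extrinsics"])[:3]
def proj(c,p):
    q=KE(c)@np.r_[p,1]; return q[:2]/q[2]
def back(c,uv,z):
    P=KE(c); H=np.c_[P[:,0],P[:,1],P[:,2]*z+P[:,3]]; q=np.linalg.solve(H,[*uv,1]); return q[:2]/q[2]
def rect(im,c,ctr,z,half=.08,n=400):
    "view of plane z, centre ctr; image right=+x, up=+y"
    P=KE(c); H=np.c_[P[:,0],P[:,1],P[:,2]*z+P[:,3]]; s=2*half/n
    A=np.array([[s,0,ctr[0]-half],[0,-s,ctr[1]+half],[0,0,1]])
    return cv2.warpPerspective(im,H@A,(n,n),flags=cv2.INTER_CUBIC|cv2.WARP_INVERSE_MAP)
E
python3 - <<'E'
from h import *
c=cams.calibration("top"); im=cv2.imread("pics/top0.png")
p=back(c,(152.5,159.5),.104); print(p, back(c,(343,194),.104))
cv2.imwrite("pics/rect0.png",np.hstack([rect(im,c,p,.104),rect(im,c,p,.06)]))
w=cams.calibration("wrist"); E=w["extrinsics"]; s=sensors.observe()
cp=-E[:3,:3].T@E[:3,3]; Rt=R.from_quat(s["tcp_rot"]); print(w["vfov"],"cam in tcp",Rt.inv().apply(cp-s["ee_pos"]),"look in tcp",Rt.inv().apply(-E[2,:3]),Rt.as_matrix().round(3))
E
```

```text
[0.57536391 0.20177685] [ 0.50643478 -0.16671024]
59.67358327225562 cam in tcp [-0.15548566 -0.00047113 -0.07692392] look in tcp [9.62565588e-01 1.93917839e-04 2.71048799e-01] [[-0.     0.287  0.958]
 [-0.001  0.958 -0.287]
 [-1.    -0.001 -0.   ]]
```

View pics/rect0.png

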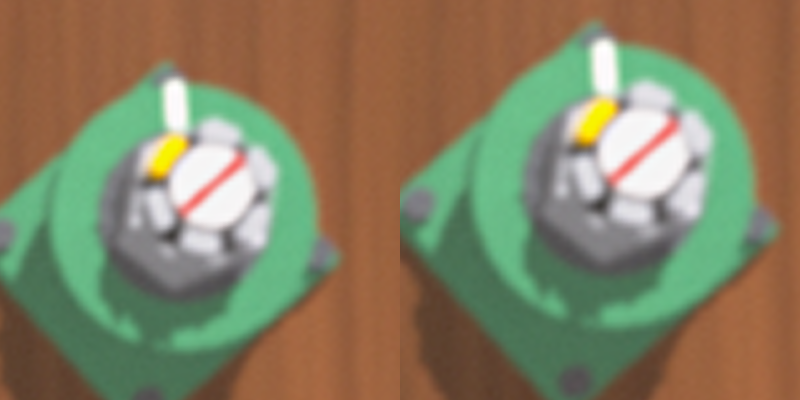

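The crop confirms it: green casting, steel nut, no pin. The red line runs at about 42° and the white line at about 95° (42+53 ✓.). The yellow tooth is at about 146°, so the nut starts near -0.2 rad. I'll move over it and look from near.

```bash
cat >> h.py <<'E'
def quat(yaw):
    "tool x down, tool y at yaw (deg)"
    a=np.radians(yaw); y=np.array([np.cos(a),np.sin(a),0]); x=np.array([0,0,-1.])
    return R.from_matrix(np.c_[x,y,np.cross(x,y)]).as_quat()
E
python3 - <<'E'
from h import *
p=[.5806,.2074]
for y in (54,-18): print(y,np.round(ik([*p,.08],quat(y)),2))
bot.goto([*p,.222],quat(54)); bot.sleep(.2)
c=cams.calibration("wrist"); im=cams.camera("wrist"); np.savez("w1.npz",im=im,**c)
b=im[...,::-1]; cv2.imwrite("pics/w1.png",b)
print(proj(c,[*p,.104]),sensors.observe()["time"])
a=rect(b,c,p,.104,.05,400); d=rect(b,c,p,.06,.065,400); cv2.imwrite("pics/w1r.png",np.hstack([a,d]))
E
```

```text
54 [ 0.31  0.46  1.95 -0.    0.73 -0.64]
-18 [ 0.31  0.46  1.95 -0.    0.73  0.62]
[251.28216075 192.65358939] 2.5
```

View pics/w1r.png

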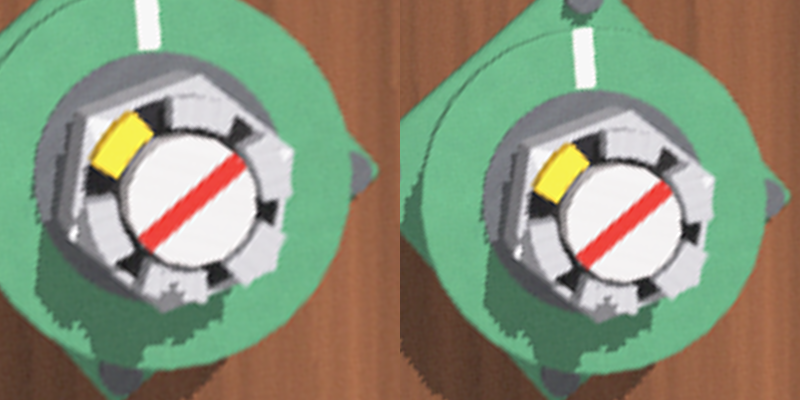

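```bash
cat >> h.py <<'E'
def measure(im,c,p):
    "axle centre, body yaw (red line), yellow tooth angle, deg; im is RGB"
    b=np.ascontiguousarray(im[...,::-1]); n=800; half=.05; s=2*half/n
    w=lambda uv:p+np.array([uv[0]-n/2,n/2-uv[1]])*s
    t=cv2.cvtColor(rect(b,c,p,.104,half,n),cv2.COLOR_BGR2HSV).astype(int); h,S,v=t[...,0],t[...,1],t[...,2]
    m=(((h<8)|(h>172))&(S>150)&(v>150)).astype(np.uint8)
    k,l,st,ce=cv2.connectedComponentsWithStats(m); i=1+st[1:,4].argmax()
    (cx,cy),wh,_=r=cv2.minAreaRect(np.argwhere(l==i)[:,::-1].astype(np.float32))
    q=np.argwhere(l==i)[:,::-1]-ce[i]; e=np.linalg.svd(q,full_matrices=False)[2][0]
    yaw=np.degrees(np.arctan2(-e[1],e[0]))%180; ctr=w(ce[i])
    t=cv2.cvtColor(rect(b,c,p,.101,half,n),cv2.COLOR_BGR2HSV).astype(int); h,S,v=t[...,0],t[...,1],t[...,2]
    m=((h>22)&(h<35)&(S>150)&(v>225)).astype(np.uint8)
    k,l,st,ce=cv2.connectedComponentsWithStats(m); i=1+st[1:,4].argmax(); d=w(ce[i])-ctr
    ya=np.degrees(np.arctan2(d[1],d[0]))
    return ctr,yaw,np.array(wh)*s*1e3,ya,np.linalg.norm(d)*1e3,yaw+90-ya
E
python3 - <<'E'
from h import *
d=np.load("w1.npz"); c={k:d[k] for k in ("vfov","cx","cy","extrinsics")}
r=measure(d["im"],c,np.array([.5806,.2074])); print(r)
E
```

```text
(array([0.57863283, 0.20694215]), np.float64(41.40738001720848), array([ 4.66938925, 32.33526611]), np.float64(140.85952499851402), np.float64(22.079353170660298), np.float64(-9.452144981305537))
```

Nut angle is about -0.165 rad and nut x is at 51°, with the axis at (0.5786, 0.2069). Next I'll descend and grip.

```bash
python3 - <<'E'
from h import *
p=[.5786,.2069]; q=quat(51)
bot.goto([*p,.15],q); print(bot.servo_line([*p,.0815],vel=.06,stop_force=8))
def st(): 
    s=sensors.observe(); print(round(s["time"],2),s["ee_pos"].round(4),np.round(s["wrist_force"],1),np.round(s["wrist_torque"],2),round(s["gripper_width"]*91,1),s["qpos"].round(3)[-1])
st(); bot.gripper_to(0.0,10); st(); bot.gripper_to(0.0,45); bot.sleep(.2); st()
E
```

```text
False
4.18 [0.5789 0.207  0.0819] [-0.2 -0.3 -0.2] [-0.09 -0.02  0.03] 90.9 -0.585
4.83 [0.579  0.2073 0.0817] [ 2.1  3.8 -3.1] [ 0.68 -0.38 -0.03] 54.8 -0.585
5.25 [0.579  0.2073 0.0816] [ 1.8  3.5 -1.6] [ 0.71 -0.31  0.02] 54.9 -0.585
```

```bash
python3 - <<'E'
from h import *
def st(): 
    s=sensors.observe(); R_=R.from_quat(s["tcp_rot"]).as_matrix(); print(round(s["time"],2),s["ee_pos"].round(4),np.round(s["wrist_force"],1),np.round(s["wrist_torque"],2),round(s["gripper_width"]*91,1),"yaw",np.degrees(np.arctan2(R_[1,1],R_[0,1])).round(2))
s=sensors.observe(); p=[.5787,.2071,.0815]
for y in (28,5,-18):
    bot.goto(p,quat(y)); st()
bot.sleep(.2); st()
bot.gripper_to(1.0); st()
bot.servo_line([.5787,.2071,.222],vel=.12); bot.sleep(.2)
c=cams.calibration("wrist"); im=cams.camera("wrist"); np.savez("w2.npz",im=im,**c); st()
b=np.ascontiguousarray(im[...,::-1]); p=np.array([.5787,.2071])
print(measure(im,c,p)); cv2.imwrite("pics/w2r.png",rect(b,c,p,.102,.05,600))
E
```

```text
5.72 [0.5792 0.2074 0.0817] [ 3.3  4.1 -2.9] [ 0.62 -0.52 -0.27] 55.0 yaw 28.22
6.18 [0.5793 0.2075 0.0817] [ 4.8  5.5 -3. ] [ 0.65 -0.62 -0.23] 54.6 yaw 5.23
6.65 [0.5794 0.2074 0.0817] [ 6.5  4.7 -4.1] [ 0.55 -0.78 -0.24] 55.0 yaw -17.77
6.85 [0.5795 0.2074 0.0817] [ 6.   4.2 -5.6] [ 0.6  -0.76 -0.3 ] 54.3 yaw -17.75
7.57 [0.5787 0.2071 0.0815] [-0.2 -0.3 -0.4] [-0.12  0.07 -0.03] 90.7 yaw -17.99
9.13 [0.5786 0.2071 0.2216] [ 0.1 -0.2  0.9] [-0.13  0.07 -0.01] 90.9 yaw -18.0
(array([0.57863537, 0.20678866]), np.float64(41.33181925602821), array([ 4.78554344, 31.98510933]), np.float64(71.64929196288315), np.float64(22.987688601368102), np.float64(59.68252729314506))
```

View pics/w2r.png

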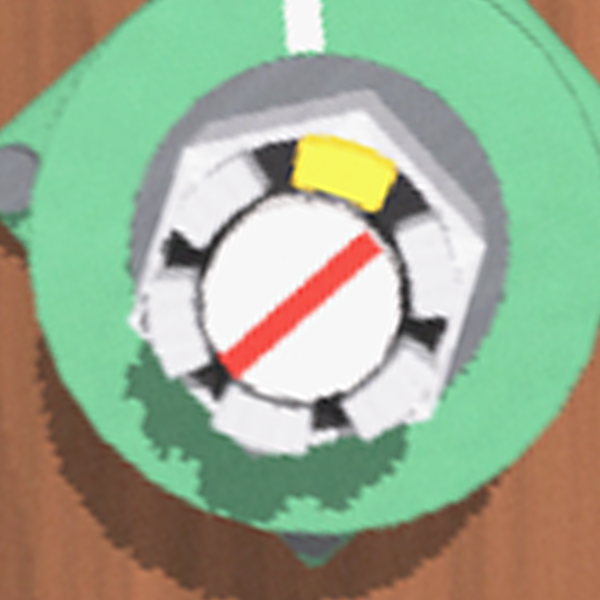

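The crop shows the yellow tooth at (343,172), past the white line at (305,25). The red line runs from (230,365) to (375,243), and slots at (213,378) and (408,200) lie on it. The nut is at about 59.1–59.7° against a target of 60°. The gripper is open and well clear, so I'm handing in.

```bash
python3 - <<'E'
from h import *
bot.close_job(); print("closed")
E
```

```text
the job is handed in; nothing more can be done
closed
```

I tightened the nut on the green bearing without a pin and handed the job in. I gripped it across its flats and turned it clockwise in one go, from about -0.165 rad past the white line to the next slots. Then I let go and lifted clear. The arm did not go near the pinned bearing or the look-alikes.

**Last checks:**
- **Camera:** from close above, the nut reads 59.7° (1.04 rad) against a target of 60° (1.047 rad), with slots on the red line at both ends.
- **Gripper angle:** before release it implied about 59.1°, so the two readings differ by roughly 0.6°, and both are just short of the target.
- **Forces and time:** the wrist readings I took stayed below about 10 N. The last clock reading was 9.1 s of the 29 s allowed.
- **Result:** no check failed. `close_job` gives no verdict, so the result itself is unconfirmed.

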